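# Clamp the split tamping stand with a one-hand bar clamp

## Task

The walnut tamping stand has split in two and its raw faces are glued: stand the loose half in the open mouth of the one-hand bar clamp, close up against its mate, raw face to raw face with the ends flush, and let go of it. Then pump the clamp's orange trigger until the sliding jaw has drawn the joint shut - move the jaw by the trigger only, never by pushing the bar or the jaw - and finish still squeezing the trigger, keeping a firm but gentle pressure of about 25 N on the joint (under 15 N does not bond, over 45 N crushes the wood). Do not knock or shift the other things on the counter.

Things in the scene. Friction and masses are not known exactly. Their poses are not given: they have to be found in the camera images.
- clamp: Body (housing, fixed jaw, pistol handle) of the loose one-hand bar clamp, 0.8 kg, black with orange trigger and pads, lying on its side, under 37 mm high. Origin: on the counter under the bar's centre line. x along the bar to the sliding jaw, y to the jaws' tips, z up; handle to -y: x -58..-36 mm, y -30..-130, z 0..34. Housing: x -44..26, y -30..46. Fixed jaw x 2..26, up to y 92.
- fixed_pad_face (a point): Centre of the face of the fixed jaw's orange pad (48 mm along y, 24 mm high, looking to +x of the clamp), at (38, 66, 18) mm in the clamp's frame.
- clamp_bar: Toothed steel bar (y -9..9 mm, z 15..21, out to x = -170) with the black sliding jaw at its +x end (x 172..198 mm, y up to 92, z up to 36). Frame: the clamp's, shifted by -jaw_travel along the clamp's x. A brake holds it against about 12 N; only the trigger may move it.
- jaw_travel (a joint): Slide of the bar, m, growing as the jaw closes: the sliding pad's face is at x = 0.160 - jaw_travel in the clamp's frame while unsquashed. A full squeeze of the trigger moves it 9.6 mm (two teeth; the first squeeze may lose up to 5 mm). It stays when the trigger is let out, but the brake slips back while the pad presses with more than about 12 N.
- clamp_pad: Soft orange pad of the sliding jaw, 14 x 48 x 24 mm, looking to -x of the clamp, at y 42..90 mm, z 6..30 mm in the clamp's frame. Origin: middle of its back, 14 mm behind its face.
- pad_squash (a joint): How far the sliding jaw's soft pad is squashed, m: 0 when free, 9 N per mm (0.0028 means the jaw presses with 25 N, 0.0050 with 45 N).
- clamp_trigger: Orange trigger, a lever in front of (+x of) the handle, with a round finger swell at y = -63 mm of the clamp. Origin: its pivot, at (-3, 40, 18) mm in the clamp's frame. Blade y -42..-110 mm, z 5..31 mm.
- trigger_pull (a joint): Angle of the trigger, rad: 0 let out, 0.2136 fully pulled (22 mm at the swell); a light spring brings it back out (0.5 to 2 N). A squeeze of F newtons at the swell presses the jaw on the work with about 2 x F - 21 N, give or take 4 N (20 N gives 19, 25 N 29); 35 N or more, or a hard jerk, can crush. At its rather soft stop the squeeze goes into the handle: let out and pump again.
- squeeze_point (a point): Midway between the handle's flat back and the front of the trigger's swell, at (-28, -63, 20) mm in the clamp's frame: fingers closing along the clamp's x axis squeeze trigger and handle together here. 60 mm wide let out, 38 mm pulled. The loose clamp slides up to 11 mm along x to centre itself between the fingers and may creep 1 to 3 mm a stroke towards its +y. Open fully to let it right out.
- stand_a: Half of the walnut tamping stand, loose, 70 g, already in the mouth at the fixed jaw. L-shaped: 38 mm along x, 50 mm along y; outer wall 12 mm thick, 55 mm high on the -x side, the rest 30 mm high with a black lined top. Pale raw face at x = +19 mm (50 x 30 mm). Origin: centre of its underside. Its x axis is the clamp's x axis within 0.02 rad.
- stand_b: The loose half, mirror image of stand_a, 50 to 100 g: 38 mm along x, 50 mm along y, wall 55 mm high on the +x side, the rest 30 mm; raw face at x = -19 mm. Origin: centre of its underside. Fits its mate at x = 38 mm, y = 0 in stand_a's frame, axes parallel. Grasp it along y (50 mm); in the mouth some 30 mm lie between it and the bar for the inner finger.
- jar_left: Amber glass jar with black lid, 64 mm across, 130 mm high, on the left of the counter (bystander). Origin: centre of its underside.
- jar_right: Second amber jar of the same kind (bystander). Origin: centre of its underside.
- tumbler: Clear glass, 68 mm across, 90 mm high, on the left of the counter (bystander). Origin: centre of its underside.
- glue_bottle: White glue bottle with orange nozzle, 44 mm across, 112 mm high, on the right beyond the loose half (bystander). Origin: centre of its underside.
- tamper: Coffee tamper, steel foot 58 mm across, wooden knob, 86 mm high, on the left (bystander). Origin: centre of its underside.
- cup: White coffee cup, 80 mm across, 58 mm high, near left (bystander). Origin: centre of its underside.
Not all that is in view belongs to the job. What is shaped like the stand_a but blue or yellow is not meant.

How it is judged:
On the way, in this order (a step that is already met when the one before it is completed fails the run):
1. the loose half stands on the counter in the clamp's mouth, raw face within 6 mm of its mate's, ends level to 8 mm, let go of (x of stand_b in the frame of stand_a between 0.036 and 0.044 m and y of stand_b in the frame of stand_a between -0.008 and 0.008 m and height (world z) of stand_b below 0.004 m and angle between the x axis of stand_b and the x axis of stand_a, either way round below 0.15 rad and angle between stand_b's own z axis and vertical below 0.08 rad and contact force between the fingers and stand_b below 0.3 N and linear speed of stand_b below 0.02 m/s), for 0.2 s.
2. the robot squeezes the trigger home while the sliding jaw's pad still does not press on the work (value of joint trigger_pull above 0.14 rad and contact force between the fingers and clamp_trigger above 2 N and contact force between clamp_pad and stand_b below 8 N), for 0.05 s.
3. pumping has brought the jaw on to the loose half: it presses with more than 5 N while the fingers are on the trigger (contact force between clamp_pad and stand_b above 5 N and contact force between the fingers and clamp_trigger above 2 N), for 0.1 s.
At the end, for the whole second after the job is handed in: Both halves upright on the counter, joint shut to 2 mm, ends flush to 5 mm, faces parallel to 0.05 rad; the sliding pad presses with 15 to 45 N through the joint on to the fixed jaw; the fingers still squeeze the trigger (over 4 N) and touch neither half; all at rest (x of stand_b in the frame of stand_a between 0.036 and 0.04 m and y of stand_b in the frame of stand_a between -0.005 and 0.005 m and angle between the x axis of stand_b and the x axis of stand_a, either way round below 0.05 rad and angle between each of stand_a, stand_b's own z axis and vertical below 0.06 rad and height (world z) of each of stand_a, stand_b below 0.004 m and contact force between clamp_pad and stand_b between 15 and 45 N and contact force between stand_a and stand_b above 12 N and contact force between clamp and stand_a above 12 N and contact force between the fingers and clamp_trigger above 4 N and contact force between the fingers and stand_b below 0.3 N and contact force between the fingers and stand_a below 0.3 N and linear speed of stand_b below 0.01 m/s); the arm keeps its last pose, push and grip.
It fails at once if the wood is crushed: the jaw presses with more than 45 N (contact force between clamp_pad and stand_b above 45 N or contact force between stand_a and stand_b above 49 N).
It fails at once if the robot pushes the bar or the sliding jaw directly (over 8 N) (contact force between any of the fingers, the arm and clamp_bar above 8 N).
It fails at once if one of the other things on the counter is shifted by more than 30 mm or knocked over (distance of any of jar_left, jar_right, tumbler, glue_bottle, tamper, cup from where it was at the start of the episode above 0.03 m or angle between any of jar_left, jar_right, tumbler, glue_bottle, tamper, cup's own z axis and vertical above 0.3 rad).
It also fails if it takes over 56 s, if anything falls off the work surface, if the arm or the gripper's body presses on something with over 40 N, if the wrist force passes 120 N, or if a joint passes its speed limit or range.

## Robot

A 7-joint arm with a two-finger parallel gripper is mounted at the origin on the work surface. World frame = base frame: x ahead of the robot, y to its left, z up, the work surface at z = 0. Lengths are in m, angles in rad, forces in N, time in s.
With the tool pointing down it reaches from about 0.4 to 0.875 m from the base axis. Payload 19.3 kg.
Tool frame: the origin (TCP) lies where the fingers leave the gripper's body, on its centre line; the fingertips stand bot.tip_reach ahead of it and the grasp point (between the pads) lies 54 mm ahead of it (bot.tip_reach is the distance from the TCP to the fingertips, in m); z points along the fingers, y is the line along which they close (so a half turn about z gives the same grasp; the last joint's range is limited). The gripper opens to 85 mm and grips with 20 to 120 N. Pads are 22 mm wide; open, the fingers measure 114 mm over their backs; the gripper's body (76 mm by 85 mm) begins 54 mm behind the grasp point. The pads swing forward as they close: fully open they stand 13 mm farther back than shut.
Start: joints at [-1.396, 0.521, -0.036, 1.599, 0.021, 1.021, -0.113], TCP at [0.151, 0.606, 0.304] pointing down, gripper open.
Joint ranges: [-2.91, 2.91], [-0.3, 2.13], [-1.5, 1.42], [0.17, 2.43], [-1.26, 4.41], [0.16, 1.93], [-2.52, 2.52]. Speed limits (rad/s): [1.89, 1.89, 2.39, 2.39, 3.01, 3.01, 3.01].

## Interface

Orientations are given as [roll, pitch, yaw] about the fixed x, y, z axes, in that order (R = Rz(yaw) Ry(pitch) Rx(roll)).
In Python, from workcell import bot gives the robot as it stands. The module is installed in compiled form; this text tells all that it offers.
- The arm moves only by the shell command python3 -m jog 'ROWS' [FORCE]. ROWS is JSON, a list that holds one entry, the list of rows, each a list of 7 numbers: the shift along the tool's x, y, z in mm, then the turn, a rotation vector about the tool's x, y, z in rad, then the opening, from 0 (shut) to 1 (fully open). In form: [[[tx, ty, tz, wx, wy, wz, fingers], ...]]. A call has 1 to 5 rows; each row shifts and turns the commanded pose from where the row before left it, along the tool's axes as they then stand; what a row does not reach is not made up. A row lasts 1/10 s, in which the tool goes at most 50 mm and 8.59 degrees, less where a joint would pass 70% of its speed; a pose out of reach is approached as far as the arm can. A call is refused whole if a number of a shift passes 50 or a number of a turn 0.15, either way. A call with a gripper value outside its range is refused whole. The fingers move at their own pace and stop on an object; FORCE is the grip in N (left out, the last holds). Time passes only in rows, so rows that do not move let the fingers close. It gives the time, the measured TCP pose, the force, the opening and the grip force at its end, in the units of the state.
- bot.observe(): the state, without advancing time (a new reading comes with each control period).
- bot.grab_frame(name): name is "side" or "top" or "wrist"; returns a dict with "img" (384x512x3 uint8, red, green, blue), "intrinsics" (3x3 intrinsics, pixels), "k1" (the pictures are not rectified: a ray, as slopes to the right and down, at radius r is drawn at 1 + k1 r^2 times it, then the intrinsics apply), "R" (3x3) and "t" (3): a world point X has camera coordinates R X + t; the wrist camera has in their place "tool_from_camera" (4x4, takes a point from camera to tool coordinates, whose origin is the TCP and whose axes are the flange's). Camera axes: x right, y down, z forward; pixel columns grow to the right and rows downward; lengths in m; the calibration is good to about 2 mm. A picture is of the moment at which its call begins: read the wrist's pose just before it. There is no depth.
- bot.job_done(): hands the job in; it is judged then, once.
Trained networks look in a picture, given as the dict that the camera call returned (one of the last four; its "shot" number tells which), for a name from the list of things; names that differ only in an ending like _2 or _b are one class to them, and where a whole thing is asked for, a point or a joint stands for the part that bears it (a point fixed in the world has none). Each returns a list of dicts, best first, with "conf" (0 to 1); they miss things now and then, are a little off and sometimes report something else, mostly with a low value. They report only what shows in the picture. A call takes as long as a camera call. They do not tell look-alikes from the thing itself.
- bot.trace(query, picture): "region" (384x512 bool, what is visible of it).
- bot.spot_point(query, picture): "xyz" ([x, y, z] in m, in world coordinates, good to about 4 mm: a listed point, or the origin of a listed thing).
The state is a dict: "clock": time; "qpos": joint angles; "qd": joint speeds; "joint_efforts": joint torques, N m; "position": TCP position; "tool_rot": TCP orientation; "force": force on the tool from outside, world axes, zero at the start; "moment": the same for the moment, N m; "grip_width": finger opening in m; "finger_force": force on a finger pad.
Only numpy, scipy, OpenCV 4.12 (cv2) and the standard library are available. Lean on these libraries where they do the work, as an engineer would, in place of code of your own. Each camera call takes 0.05 s, during which the arm holds its last target. There are 200 camera calls.

## Working session

There is one attempt and no reset: what is moved stays moved. The work goes in short steps, Python scripts to look and compute and a shell command to move; the robot and the scene stay as the last step left them, time stands still between calls to the robot, and variables do not carry over. Pictures are saved under pics/ and viewed, at most 11 in all, crops included, and the job is handed in when it is done.

```bash
mkdir -p pics
cat > h.py <<'E'
import numpy as np, cv2
from workcell import bot
from scipy.spatial.transform import Rotation as Ro
def save(f,n,crop=None,s=1):
    im=f["img"][:,:,::-1]
    if crop: im=im[crop[1]:crop[3],crop[0]:crop[2]]
    cv2.imwrite(n,cv2.resize(np.ascontiguousarray(im),None,fx=s,fy=s,interpolation=cv2.INTER_CUBIC))
def cam(f,o=None):
    if "R" in f: return np.array(f["R"]),np.array(f["t"])
    T=np.array(f["tool_from_camera"]);W=np.eye(4);W[:3,:3]=rot(o);W[:3,3]=o["position"]
    C=np.linalg.inv(W@T);return C[:3,:3],C[:3,3]
def rot(o):
    r=np.array(o["tool_rot"]);return r if r.shape==(3,3) else Ro.from_euler('xyz',r).as_matrix()
def proj(f,X,o=None):
    R,t=cam(f,o);c=R@np.array(X)+t;s=c[:2]/c[2];s=s*(1+f["k1"]*(s@s));K=np.array(f["intrinsics"]);return K[:2,:2]@s+K[:2,2]
def ray(f,uv,z,o=None):
    R,t=cam(f,o);K=np.array(f["intrinsics"]);d=np.linalg.solve(K[:2,:2],np.array(uv)-K[:2,2]);s=d.copy()
    for _ in range(20): s=d/(1+f["k1"]*(s@s))
    C=-R.T@t;v=R.T@np.array([s[0],s[1],1]);return C+v*(z-C[2])/v[2]
E
python3 - <<'E'
from h import *
o=bot.observe();print(o,bot.tip_reach)
F={n:bot.grab_frame(n) for n in("top","side")}
ims=[F[n]["img"] for n in F]
for n in F: save(F[n],f"pics/{n}0.png",s=1.5)
for n in F:
  f=F[n];print(n)
  for q in ["clamp","fixed_pad_face","clamp_pad","clamp_trigger","squeeze_point","stand_a","stand_b","jar_left","tumbler","glue_bottle","tamper","cup"]:
    for r in bot.spot_point(q,f)[:3]:
      print(q,round(r["conf"],2),np.round(r["xyz"],3),np.round(proj(f,r["xyz"])))
E
```

```text
{'clock': 0.0, 'qpos': array([-1.39618308,  0.52202291, -0.03635193,  1.60002141,  0.02119808,
        1.02112748, -0.1127924 ]), 'qd': array([-0.00011272,  0.00216035, -0.001804  ,  0.00097435,  0.00107094,
        0.00154671,  0.00033979]), 'joint_efforts': array([ 2.07255805e-03, -9.27092028e+01,  1.98056392e+00, -3.69934845e+01,
        1.78048282e-02,  8.13373423e-03,  7.89773503e-05]), 'position': array([0.1514369 , 0.60609576, 0.30331507]), 'tool_rot': array([-3.14040067e+00,  7.32518321e-05,  2.89679759e+00]), 'force': array([-0.8377896 , -0.01565702, -0.63556326]), 'moment': array([-0.02214629,  0.04570608, -0.04231883]), 'finger_force': 0.0, 'grip_width': 0.08528751516346754} 0.0726
top
fixed_pad_face 0.82 [ 0.583 -0.001  0.018] [257. 169.]
clamp_pad 0.61 [ 0.444  0.511 -0.003] [106. 213.]
clamp_pad 0.53 [ 0.558 -0.125  0.014] [295. 176.]
clamp_pad 0.42 [ 0.679  0.379 -0.   ] [145. 143.]
squeeze_point 0.63 [0.466 0.09  0.022] [230. 205.]
stand_a 0.71 [ 0.691  0.06  -0.003] [239. 138.]
stand_a 0.62 [ 0.489 -0.505 -0.003] [408. 195.]
stand_a 0.62 [ 0.444  0.514 -0.004] [106. 
[... 599 characters left out ...]
 0.002 0.021] [260. 184.]
clamp_pad 0.44 [ 0.558 -0.123  0.017] [279. 204.]
squeeze_point 0.91 [0.468 0.088 0.021] [224. 186.]
stand_a 0.72 [ 0.577 -0.015 -0.001] [262. 190.]
stand_a 0.69 [ 0.512 -0.356  0.   ] [320. 250.]
stand_a 0.69 [ 0.69  -0.05  -0.005] [289. 181.]
stand_b 0.72 [ 0.577 -0.015 -0.001] [262. 190.]
stand_b 0.69 [ 0.512 -0.356  0.   ] [320. 250.]
stand_b 0.69 [ 0.69  -0.05  -0.005] [289. 181.]
jar_left 0.7 [ 0.68   0.372 -0.001] [219. 136.]
jar_left 0.36 [ 0.579 -0.015 -0.   ] [263. 190.]
tumbler 0.66 [ 0.584  0.474 -0.002] [188. 136.]
tumbler 0.66 [0.463 0.09  0.022] [223. 187.]
glue_bottle 0.87 [ 0.488 -0.506  0.001] [353. 283.]
cup 0.76 [ 0.357  0.448 -0.   ] [149. 160.]
```

View pics/top0.png

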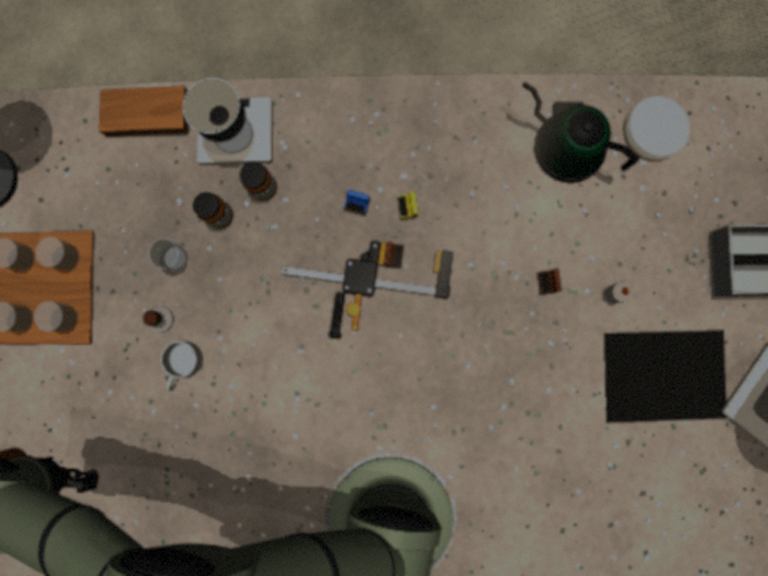

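View pics/side0.png

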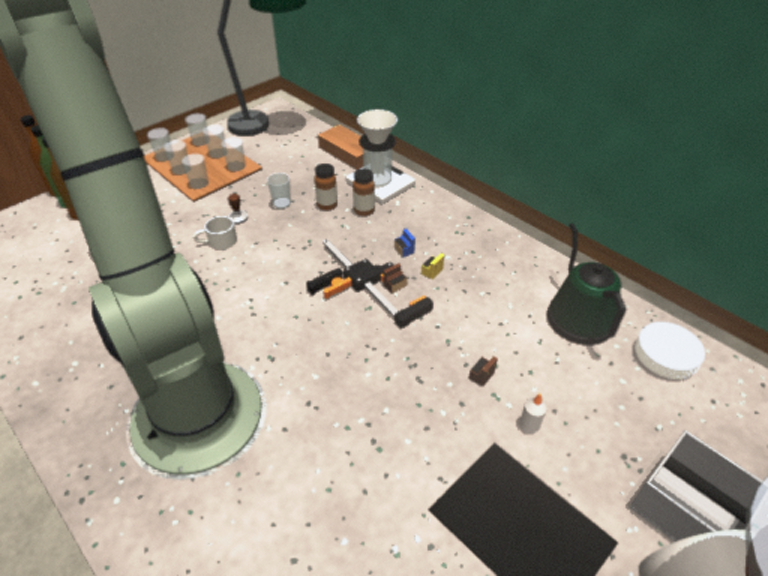

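The top picture (1.5x) shows the clamp at (360,275) with its handle at (345,315) and the sliding jaw at (443,272). There are four L-shaped candidates:
- **Walnut (390,255):** already in the mouth, so this is stand_a.
- **Walnut (549,281):** in the side picture at (484,370), with the glue bottle beyond it. It fits stand_b.
- **Blue (357,202) and yellow (408,205):** decoys.

I'll swing over to (549,281) and confirm it in a wrist crop.

```bash
R='[-50,0,0,0,0,0.08,1]'
for i in 1 2 3 4; do python3 -m jog '[[[-50,0,0,0,0,0.08,1],[-50,0,0,0,0,0.08,1],[-50,0,0,0,0,0.08,1],[-50,0,0,0,0,0.08,1],[-50,0,0,0,0,0.08,1]]]'; done
python3 -m jog '[[[-50,0,0,0,0,0.08,1],[-50,0,0,0,0,0.08,1],[0,0,0,0,0,0,1],[0,0,0,0,0,0,1]]]'
python3 - <<'E'
from h import *
o=bot.observe();print(o["position"],o["tool_rot"],o["qpos"],o["clock"])
f=bot.grab_frame("wrist");print(f["tool_from_camera"])
for q in ["stand_b","glue_bottle"]:
  for r in bot.spot_point(q,f)[:3]: print(q,round(r["conf"],2),np.round(r["xyz"],4),np.round(proj(f,r["xyz"],o)))
save(f,"pics/w1.png",s=1.5)
E
```

```text
clock: 1.8
position: [0.3816, 0.5076, 0.3039]
tool_rot: [3.141, -0.0, 2.494]
force: [0.5, 1.8, -0.0]
grip_width: 0.0855
finger_force: 0.0
clock: 2.3
position: [0.5533, 0.3279, 0.3039]
tool_rot: [3.141, 0.0, 2.094]
force: [0.1, 1.3, -0.6]
grip_width: 0.0853
finger_force: 0.0
clock: 2.8
position: [0.6415, 0.0956, 0.3039]
tool_rot: [3.141, 0.0, 1.694]
force: [1.6, -0.0, 0.8]
grip_width: 0.0853
finger_force: 0.0
clock: 3.3
position: [0.6322, -0.1526, 0.3039]
tool_rot: [3.141, -0.0, 1.294]
force: [0.4, 0.2, 0.6]
grip_width: 0.0852
finger_force: 0.0
clock: 3.7
position: [0.6012, -0.2467, 0.3039]
tool_rot: [3.142, 0.0, 1.135]
force: [0.9, 0.2, -0.5]
grip_width: 0.0854
finger_force: 0.0
[ 0.60118461 -0.24671155  0.30392121] [3.14157531e+00 3.68595012e-06 1.13508005e+00] [-0.01369802  0.61238066  0.49650529  1.54832294 -0.31885971  1.06224858
  0.12724591] 3.7
[[-1.47517373e-03 -9.56893721e-01 -2.90434554e-01  7.37008024e-02]
 [ 9.99998497e-01 -1.67625881e-03  4.43576757e-04  3.50808627e-04]
 [-9.11299293e-04 -2.90433463e-01  9.56894756e-01 -7.00795670e-02]
 [ 0.00000000e+00  0.00000000e+00  0.00000000e+00  1.00000000e+00]]
stand_b 0.65 [ 0.5134 -0.3582  0.0024] [232. 253.]
glue_bottle 0.63 [ 0.4856 -0.506   0.0011] [257. 330.]
```

View pics/w1.png

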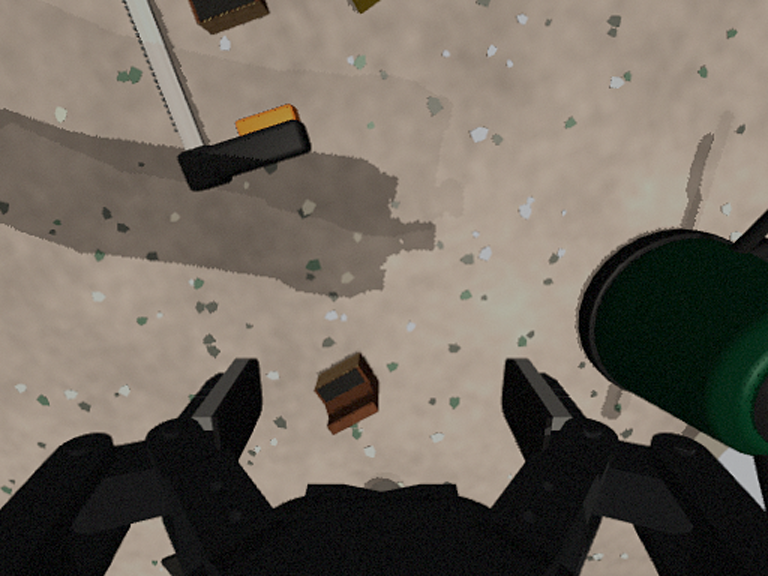

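The wrist picture shows the walnut half with a black lined top at (345,395), its taller wall towards the bottom, away from the clamp. It isn't blue or yellow, so this is stand_b. I'll move over it, turn, and fit its yaw from a close picture.

```bash
python3 -m jog '[[[-46,-11,37,0,0,0,1],[-46,-11,37,0,0,0,1],[-46,-11,37,0,0,0,1],[0,0,0,0,0,-0.13,1],[0,0,0,0,0,-0.13,1]]]'
python3 -m jog '[[[0,0,0,0,0,-0.13,1],[0,0,0,0,0,-0.11,1],[0,0,0,0,0,0,1],[0,0,0,0,0,0,1]]]'
cat >> h.py <<'E'
from scipy.optimize import minimize
def Lmodel(s,raw=False):  # s=+1: stand_b (wall on +x), -1: stand_a
    P=[]
    for y in(-.025,.025):
        for x,z in((-.019,0),(.019,0),(.019,.055),(.007,.055),(.007,.03),(-.019,.03)): P.append((s*x,y,z))
    faces=[(0,1,2,3),(0,3,4,5)]
    return np.array(P),[(0,1,7,6),(1,2,8,7),(2,3,9,8),(3,4,10,9),(4,5,11,10),(5,0,6,11),(0,1,2,3),(0,3,4,5),(6,7,8,9),(6,9,10,11)]
def render(f,o,p,s):
    P,F=Lmodel(s);c,n=np.cos(p[2]),np.sin(p[2])
    W=np.c_[P[:,0]*c-P[:,1]*n+p[0],P[:,0]*n+P[:,1]*c+p[1],P[:,2]]
    uv=np.array([proj(f,w,o) for w in W]);m=np.zeros((384*4,512*4),np.uint8)
    for q in F: cv2.fillConvexPoly(m,cv2.convexHull((uv[list(q)]*4).round().astype(np.int32)),255)
    return cv2.resize(m,(512,384),interpolation=cv2.INTER_AREA)/255.
def fit(f,o,reg,p0,s):
    reg=reg.astype(float)
    cost=lambda d:np.abs(render(f,o,(p0[0]+d[0]*.01,p0[1]+d[1]*.01,p0[2]+d[2]*.2),s)-reg).sum()/reg.sum()
    b=min((minimize(cost,[0,0,a],method="Nelder-Mead",options=dict(initial_simplex=np.array([[0,0,a],[.5,0,a],[0,.5,a],[0,0,a+.5]]),maxiter=150)) for a in(-.8,0,.8)),key=lambda r:r.fun)
    d=b.x;return (p0[0]+d[0]*.01,p0[1]+d[1]*.01,p0[2]+d[2]*.2),b.fun
E
python3 - <<'E'
from h import *
o=bot.observe();print(o["position"],o["tool_rot"],o["qpos"])
f=bot.grab_frame("wrist")
for r in bot.spot_point("stand_b",f)[:2]: print(round(r["conf"],2),np.round(r["xyz"],4),proj(f,r["xyz"],o))
for r in bot.trace("stand_b",f)[:2]:
  reg=np.array(r["region"]);ys,xs=np.nonzero(reg);print(r["conf"],reg.sum(),xs.mean(),ys.mean())
reg=np.array(bot.trace("stand_b",f)[0]["region"])
p,c=fit(f,o,reg,(.513,-.358,-1.5),1);print(p,c)
im=f["img"].copy();m=(render(f,o,p,1)>.5).astype(np.uint8)
for mm,col in((m,(0,255,0)),(reg.astype(np.uint8),(255,0,0))):
  cs,_=cv2.findContours(mm,cv2.RETR_EXTERNAL,cv2.CHAIN_APPROX_NONE);cv2.drawContours(im,cs,-1,col,1)
f["img"]=im;save(f,"pics/w2.png",(140,80,390,300),2.5)
E
```

```text
clock: 4.35
position: [0.5281, -0.3381, 0.2105]
tool_rot: [-3.14, -0.0, 1.402]
force: [0.9, -0.3, 0.2]
grip_width: 0.0854
finger_force: 0.0
clock: 4.75
position: [0.5288, -0.3378, 0.2115]
tool_rot: [3.141, -0.0, 1.635]
force: [-0.7, 0.3, -0.1]
grip_width: 0.0853
finger_force: 0.0
[ 0.52880346 -0.33777422  0.21150494] [ 3.14132058e+00 -2.85406127e-04  1.63453886e+00] [ 0.26859508  0.65490926  0.31155622  1.68600877 -0.25385623  0.84049192
  0.75377489]
0.65 [ 0.516  -0.36    0.0008] [240.6635498  199.52892856]Traceback (most recent call last):
  File "<stdin>", line 7, in <module>
IndexError: list index out of range
```

```bash
python3 -m jog '[[[-20,-14,20,0,0,0,1],[0,0,0,0,0,0,1],[0,0,0,0,0,0,1]]]'
cat >> h.py <<'E'
def seg(f,q,c,half=60):
    for name in(q,):
        for r in bot.trace(name,f):
            g=np.array(r["region"])
            if g[max(0,int(c[1])-25):int(c[1])+25,max(0,int(c[0])-25):int(c[0])+25].sum()>100: return g
    print("grabcut");m=np.zeros((384,512),np.uint8);x,y=int(c[0])-half,int(c[1])-half
    cv2.grabCut(np.ascontiguousarray(f["img"][:,:,::-1]),m,(max(x,0),max(y,0),2*half,2*half),np.zeros((1,65)),np.zeros((1,65)),6,cv2.GC_INIT_WITH_RECT)
    n,l,st,_=cv2.connectedComponentsWithStats(((m==1)|(m==3)).astype(np.uint8));return l==1+st[1:,4].argmax()
def show(f,o,name,regs,ps,crop,s):
    im=f["img"].copy()
    for reg,p,sg in zip(regs,ps,(1,-1) if len(ps)>1 else (1,)):
        for mm,col in((render(f,o,p,sg)>.5,(0,255,0)),(reg,(255,0,0))):
            cs,_=cv2.findContours(mm.astype(np.uint8),cv2.RETR_EXTERNAL,cv2.CHAIN_APPROX_NONE);cv2.drawContours(im,cs,-1,col,1)
    save(dict(img=im),name,crop,s)
E
python3 - <<'E'
from h import *
o=bot.observe();print(o["position"],o["tool_rot"])
f=bot.grab_frame("wrist")
c=proj(f,(.515,-.359,.03),o);print(c)
reg=seg(f,"stand_b",c,75);print(reg.sum())
p,e=fit(f,o,reg,(.515,-.359,-1.5),1);print(p,e)
show(f,o,"pics/w2.png",[reg],[p],(140,80,390,300),2.5)
E
```

```text
clock: 5.25
position: [0.5154, -0.3595, 0.1912]
tool_rot: [-3.141, -0.0, 1.635]
force: [1.2, 0.4, 0.1]
grip_width: 0.0856
finger_force: 0.0
[ 0.51540148 -0.35948511  0.1911909 ] [-3.14083778e+00 -2.95829455e-04  1.63519336e+00]
[253.5881371  193.98551426]
3388
(np.float64(0.5145042667330441), np.float64(-0.3558191905234465), np.float64(-1.4736242407145492)) 0.05757923003912308
```

View pics/w2.png

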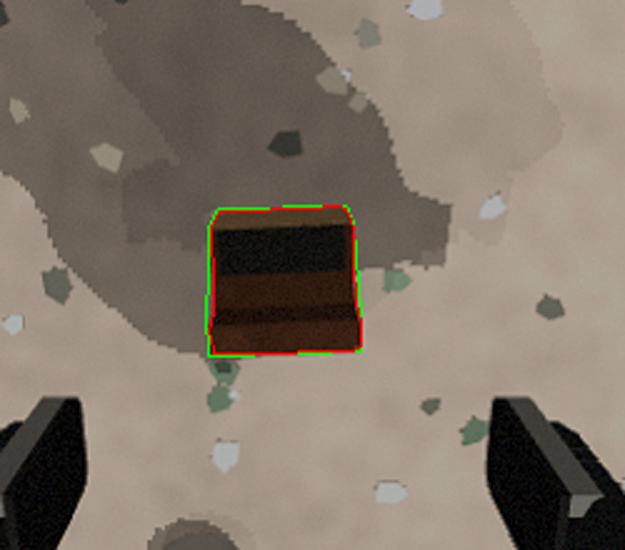

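The outlines agree: stand_b is at (0.5145, -0.356) with yaw -1.474, raw face towards the clamp. I'll grasp it along its y axis.

```bash
python3 -m jog '[[[3,-1,30,0,0,-0.033,1],[0,0,35,0,0,0,1],[0,0,33,0,0,0,1],[0,0,14,0,0,0,1],[0,0,0,0,0,0,1]]]' 30
python3 -m jog '[[[0,0,0,0,0,0,0],[0,0,0,0,0,0,0],[0,0,0,0,0,0,0],[0,0,0,0,0,0,0],[0,0,0,0,0,0,0]]]' 30
python3 -m jog '[[[0,0,0,0,0,0,0],[0,0,-20,0,0,0,0],[0,0,-40,0,0,0,0],[0,0,-40,0,0,0,0],[0,0,-20,0,0,0,0]]]'
```

```text
clock: 5.85
position: [0.5142, -0.3557, 0.0783]
tool_rot: [-3.14, -0.001, 1.67]
force: [0.8, 0.2, 0.9]
grip_width: 0.0856
finger_force: 0.0
clock: 6.35
position: [0.5152, -0.3568, 0.0812]
tool_rot: [3.14, 0.001, 1.67]
force: [-1.2, 1.1, 9.0]
grip_width: 0.0497
finger_force: 30.4
clock: 6.85
position: [0.5152, -0.3571, 0.2038]
tool_rot: [3.138, 0.003, 1.669]
force: [0.8, -0.2, -0.1]
grip_width: 0.0493
finger_force: 32.1
```

```bash
python3 -m jog '[[[44,13,-10,0,0,0,0],[44,13,-10,0,0,0,0],[44,13,-10,0,0,0,0],[44,13,-10,0,0,0,0],[44,13,-10,0,0,0,0]]]'
python3 -m jog '[[[0,0,0,0,0,0,0],[0,0,0,0,0,0,0],[0,0,0,0,0,0,0]]]'
python3 - <<'E'
from h import *
o=bot.observe();print(o["position"],o["tool_rot"],o["qpos"])
f=bot.grab_frame("wrist")
for q in("stand_a","fixed_pad_face","clamp","clamp_bar","clamp_pad","clamp_trigger","squeeze_point"):
  for r in bot.spot_point(q,f)[:2]: print(q,round(r["conf"],2),np.round(r["xyz"],4),np.round(proj(f,r["xyz"],o)))
c=proj(f,(.579,-.015,.03),o);print(c)
reg=seg(f,"stand_a",c,60);print(reg.sum())
p,e=fit(f,o,reg,(.579,-.015,-1.63),-1);print(p,e)
im=dict(f);g=render(f,o,p,-1)>.5
v=f["img"].copy()
for mm,col in((g,(0,255,0)),(reg,(255,0,0))):
  cs,_=cv2.findContours(mm.astype(np.uint8),cv2.RETR_EXTERNAL,cv2.CHAIN_APPROX_NONE);cv2.drawContours(v,cs,-1,col,1)
save(dict(img=v),"pics/w3.png",None,1.5)
E
```

```text
clock: 7.35
position: [0.5576, -0.1292, 0.2509]
tool_rot: [3.14, 0.0, 1.67]
force: [0.9, 0.5, -0.9]
grip_width: 0.0497
finger_force: 32.1
clock: 7.65
position: [0.5572, -0.1321, 0.2499]
tool_rot: [3.141, 0.001, 1.669]
force: [-0.2, 0.1, -0.7]
grip_width: 0.0493
finger_force: 32.2
[ 0.55718822 -0.13210655  0.24993017] [3.14111342e+00 5.21159952e-04 1.66854534e+00] [-0.10732989  0.5257906   0.33346353  1.80797924 -0.22119796  0.84371981
  0.42979283]
stand_a 0.91 [ 0.5758 -0.0166 -0.0014] [281.  69.]
stand_a 0.86 [ 0.5575 -0.1347  0.1685] [254. 238.]
fixed_pad_face 0.93 [ 5.836e-01 -2.000e-04  1.910e-02] [293.  50.]
clamp 0.56 [ 5.794e-01 -1.000e-04  1.940e-02] [289.  49.]
clamp_pad 0.83 [ 0.5605 -0.1174  0.0119] [258. 162.]
[287.74971655  63.45012247]
2625
(np.float64(0.5781798336133604), np.float64(-0.01825574257540995), np.float64(-1.7027559299956052)) 0.07780840336134452
```

View pics/w3.png

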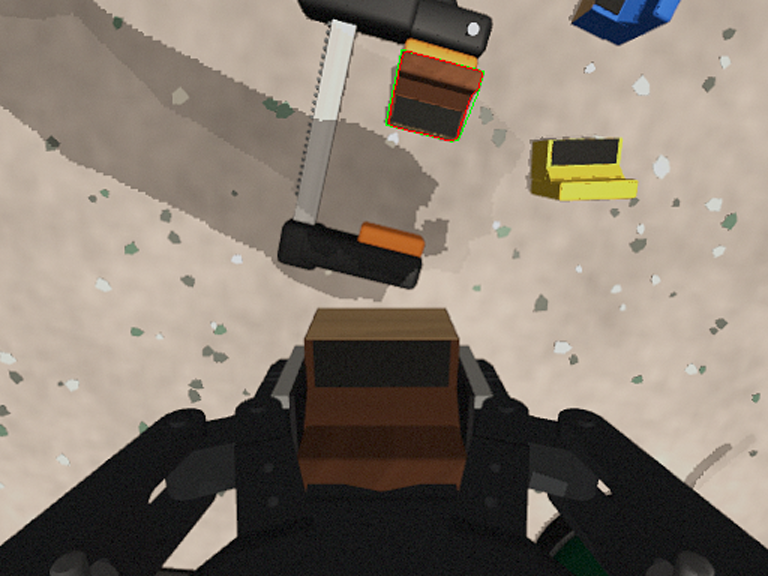

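The fit is good: stand_a is at (0.578, -0.018) with yaw -1.703, at (435,95) in the picture, and the held half is square in the fingers. I'll align the yaw, move in with a 55 mm offset, and look once more from lower down.

```bash
python3 -m jog '[[[0,0,0,0,0,0.115,0],[0,0,0,0,0,0.115,0],[30,3,-5,0,0,0,0],[30,3,-5,0,0,0,0],[0,0,30,0,0,0,0]]]'
python3 -m jog '[[[0,0,30,0,0,0,0],[0,0,30,0,0,0,0],[0,0,0,0,0,0,0],[0,0,0,0,0,0,0]]]'
python3 - <<'E'
from h import *
o=bot.observe();print(o["position"],o["tool_rot"])
f=bot.grab_frame("wrist")
c=proj(f,(.578,-.018,.03),o);print(c)
for q in("stand_a","fixed_pad_face","clamp_pad"):
  for r in bot.spot_point(q,f)[:2]: print(q,round(r["conf"],2),np.round(r["xyz"],4),np.round(proj(f,r["xyz"],o)))
reg=seg(f,"stand_a",c,60);print(reg.sum())
p,e=fit(f,o,reg,(.578,-.018,-1.70),-1);print(p,e)
v=f["img"].copy()
for mm,col in((render(f,o,p,-1)>.5,(0,255,0)),(reg,(255,0,0))):
  cs,_=cv2.findContours(mm.astype(np.uint8),cv2.RETR_EXTERNAL,cv2.CHAIN_APPROX_NONE);cv2.drawContours(v,cs,-1,col,1)
save(dict(img=v),"pics/w4.png",None,1.5)
E
```

```text
clock: 8.6
position: [0.5739, -0.0684, 0.2321]
tool_rot: [3.136, -0.003, 1.444]
force: [0.7, -0.1, -2.4]
grip_width: 0.0498
finger_force: 32.2
clock: 9.0
position: [0.5714, -0.0727, 0.17]
tool_rot: [-3.141, 0.0, 1.439]
force: [1.2, 0.0, -0.1]
grip_width: 0.05
finger_force: 32.0
[ 0.57135676 -0.07268306  0.16999419] [-3.14120593e+00  3.08998541e-04  1.43935187e+00]
[252.90527844 133.15564605]
stand_a 0.92 [ 0.5706 -0.0754  0.0889] [253. 239.]
stand_a 0.77 [ 0.6944  0.0616 -0.0023] [388.   6.]
fixed_pad_face 0.91 [0.5815 0.0031 0.0186] [254. 104.]
3659
(np.float64(0.5787559219329328), np.float64(-0.01792695177674739), np.float64(-1.7128873305416112)) 0.0572308945442074
```

View pics/w4.png

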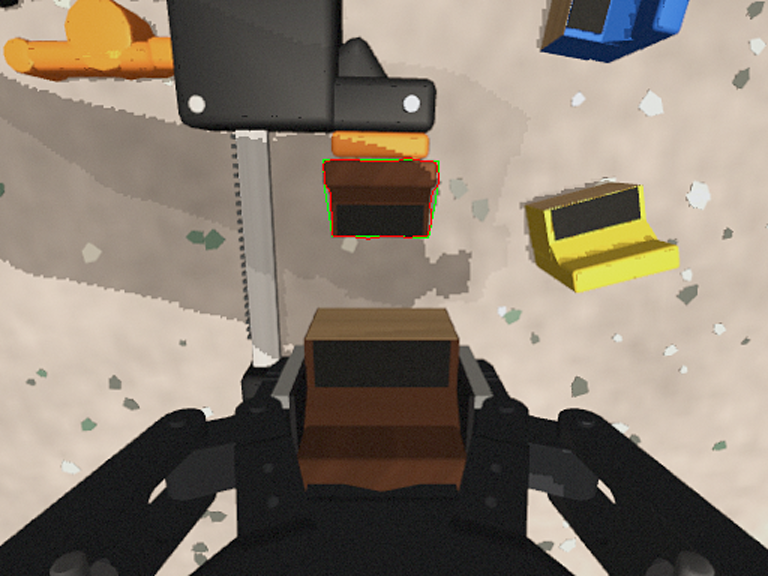

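```bash
python3 -m jog '[[[0,0,30,0,0,0.005,0],[0,0,30,0,0,0,0],[0,0,20,0,0,0,0],[0,0,6,0,0,0,0],[0,0,0,0,0,0,0]]]'
python3 -m jog '[[[6,0,0,0,0,0,0],[5,0,0,0,0,0,0],[2,0,0,0,0,0,0],[0,0,0,0,0,0,0]]]'
python3 -m jog '[[[1.5,0,0,0,0,0,0],[0,0,0,0,0,0,0]]]'
python3 - <<'E'
from h import *
o=bot.observe();print(o["position"],o["tool_rot"],o["force"],o["finger_force"])
a=np.array([.5788,-.0179]);d=o["position"][:2]-a;y=-1.713;print(d@[np.cos(y),np.sin(y)],d@[-np.sin(y),np.cos(y)])
E
```

```text
clock: 9.75
position: [0.5712, -0.0725, 0.0836]
tool_rot: [-3.141, 0.0, 1.435]
force: [-0.7, -0.2, 0.6]
grip_width: 0.0496
finger_force: 32.1
clock: 10.15
position: [0.5733, -0.0588, 0.084]
tool_rot: [3.141, -0.0, 1.436]
force: [-0.5, 0.1, -1.2]
grip_width: 0.0494
finger_force: 32.1
clock: 10.35
position: [0.5732, -0.0579, 0.0836]
tool_rot: [3.142, 0.0, 1.435]
force: [-0.1, -0.4, -1.5]
grip_width: 0.0497
finger_force: 32.1
[ 0.57322391 -0.05793559  0.08358803] [3.14150394e+00 2.08771721e-05 1.43475321e+00] [-0.11397178 -0.44627144 -1.4958416 ] 32.087838649749756
0.04042174046589665 0.00015423526074124846
```

```bash
python3 -m jog '[[[1,0,0,0,0,0,0],[0,0,1,0,0,0,0],[0,0,1,0,0,0,0],[0,0,0,0,0,0,0]]]'
python3 -m jog '[[[0,0,0,0,0,0,0.7],[0,0,0,0,0,0,0.7],[0,0,0,0,0,0,0.7],[0,0,0,0,0,0,0.7],[0,0,0,0,0,0,0.7]]]'
python3 -m jog '[[[0,0,-25,0,0,0,0.7],[0,0,-35,0,0,0,0.7],[0,0,-35,0,0,0,0.7],[0,0,-20,0,0,0,0.7],[0,0,-20,0,0,0,1]]]'
```

```text
clock: 10.75
position: [0.5732, -0.0571, 0.0813]
tool_rot: [-3.141, 0.0, 1.435]
force: [-1.7, -0.0, -0.9]
grip_width: 0.0495
finger_force: 32.1
clock: 11.25
position: [0.5733, -0.057, 0.0815]
tool_rot: [3.142, 0.0, 1.435]
force: [-0.7, -0.1, 0.4]
grip_width: 0.0596
finger_force: 0.0
clock: 11.75
position: [0.5734, -0.057, 0.2178]
tool_rot: [3.141, -0.0, 1.435]
force: [0.2, 0.4, 0.4]
grip_width: 0.0727
finger_force: 0.0
```

```bash
python3 -m jog '[[[0,0,0,0,0,0.143,1],[0,0,0,0,0,0.143,1],[0,0,0,0,0,0.143,1],[0,0,0,0,0,0.143,1],[0,0,0,0,0,0.143,1]]]'
python3 -m jog '[[[0,0,0,0,0,0.143,1],[0,0,0,0,0,0.143,1],[0,0,0,0,0,0.143,1],[0,0,0,0,0,0.143,1],[0,0,0,0,0,0.143,1]]]'
python3 -m jog '[[[0,0,0,0,0,0.143,1],[-32,-32,0,0,0,0,1],[-32,-32,0,0,0,0,1],[-32,-32,0,0,0,0,1],[-32,-32,0,0,0,0,1]]]'
python3 -m jog '[[[0,0,0,0,0,0,1],[0,0,0,0,0,0,1]]]'
python3 - <<'E'
from h import *
o=bot.observe();print(o["position"],o["tool_rot"],o["qpos"])
F={"wrist":bot.grab_frame("wrist"),"top":bot.grab_frame("top"),"side":bot.grab_frame("side")}
for n,f in F.items():
 for q in("clamp","squeeze_point","clamp_trigger","fixed_pad_face","clamp_pad","stand_b"):
  for r in bot.spot_point(q,f)[:3 if q=="stand_b" else 1]: print(n,q,round(r["conf"],2),np.round(r["xyz"],4),np.round(proj(f,r["xyz"],o)))
save(F["wrist"],"pics/w5.png",None,1.5)
E
```

```text
clock: 12.25
position: [0.5733, -0.0569, 0.2166]
tool_rot: [3.142, -0.0, 0.714]
force: [0.6, 0.3, -0.2]
grip_width: 0.0853
finger_force: 0.0
clock: 12.75
position: [0.5733, -0.0569, 0.2165]
tool_rot: [-3.141, -0.0, -0.001]
force: [1.1, 0.5, 0.5]
grip_width: 0.0856
finger_force: 0.0
clock: 13.25
position: [0.4629, 0.0886, 0.2165]
tool_rot: [-3.141, 0.0, -0.138]
force: [1.4, 1.3, -0.4]
grip_width: 0.0852
finger_force: 0.0
clock: 13.45
position: [0.4639, 0.0885, 0.2166]
tool_rot: [-3.141, -0.0, -0.136]
force: [-0.1, -1.3, -0.4]
grip_width: 0.0856
finger_force: 0.0
[0.46392681 0.08850307 0.21664328] [-3.14115253e+00 -1.64384967e-04 -1.35656657e-01] [-0.9412603   0.58205722  0.87117113  2.10298555 -0.66225324  0.75401241
 -1.34937044]
wrist clamp 0.58 [ 5.192e-01  5.090e-02 -5.000e-04] [283. 123.]
wrist squeeze_point 0.56 [0.4588 0.0842 0.0194] [259. 189.]
wrist fixed_pad_face 0.76 [5.835e-01 3.000e-04 2.010e-02] [335.  41.]
wrist clamp_pad 0.98 [ 0.5586 -0.1199  0.0137] [465.  54.]
wrist stand_b 0.88 [ 5.76e-01 -5.89e-02  4.00e-04] [392.  46.]
wrist stand_b 0.58 [ 5.749e-01 -1.820e-02 -1.000e-04] [349.  53.]
top clamp 0.87 [0.5227 0.0518 0.0027] [242. 188.]
top fixed_pad_face 0.86 [ 0.5835 -0.0011  0.02  ] [257. 169.]
top clamp_pad 0.4 [ 0.5577 -0.1199  0.0139] [293. 176.]
top stand_b 0.75 [ 0.6937  0.0626 -0.0024] [238. 137.]
top stand_b 0.64 [ 0.5805 -0.0188  0.0006] [263. 170.]
top stand_b 0.56 [ 0.6848 -0.0507 -0.0037] [272. 139.]
side clamp 0.6 [ 0.5161  0.0516 -0.0019] [240. 189.]
side squeeze_point 0.65 [0.4641 0.0872 0.0179] [223. 188.]
side clamp_trigger 0.31 [ 0.57   -0.0515 -0.0011] [268. 196.]
side fixed_pad_face 0.86 [0.5808 0.0053 0.0219] [260. 183.]
side stand_b 0.7 [ 0.685  -0.0497 -0.0049] [288. 182.]
side stand_b 0.63 [ 0.5714 -0.0527 -0.0008] [268. 196.]
side stand_b 0.61 [ 0.6968  0.0592 -0.0027] [270. 167.]
```

View pics/w5.png

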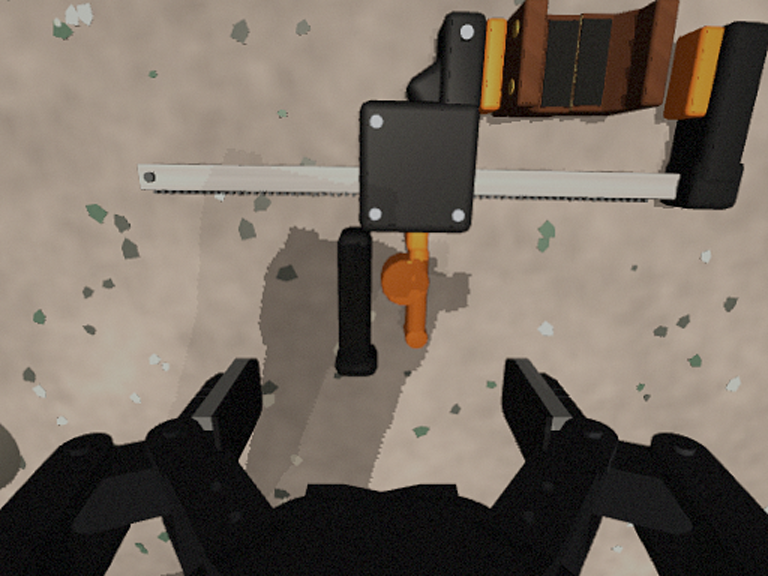

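The wrist picture shows the halves meeting at (577,60) with the fingers clear. The sliding pad at (690,75) is still about 30 mm short, the swell is at (403,278) and the handle is at (355,300). I'll work out the squeeze point from those pixels.

Run:
```python
from h import *
o=bot.observe();f=bot.grab_frame("wrist")
R=rot(o)
def t(uv,z): 
    X=ray(f,np.array(uv)/1.5,z,o);d=R.T@(X-o["position"]);return np.round(X,4),np.round(d*1000,1)
for n,uv,z in(("mid",(383,278),.030),("hL",(338,278),.034),("swR",(428,278),.030),("bar0",(150,176),.021),("bar1",(678,186),.021),("swc",(403,278),.031)): print(n,*t(uv,z))
f2=f;c=proj(f,(.575,-.018,.03),o)
```

```text
mid [0.4662 0.0856 0.03  ] [  2.3   1.6 186.5]
hL [0.4713 0.1137 0.034 ] [  3.5 -27.1 182.5]
swR [0.4622 0.0568 0.03  ] [  2.3  30.6 186.5]
bar0 [0.5498 0.2212 0.021 ] [  66.4 -144.3  195.5]
bar1 [ 0.4977 -0.1074  0.021 ] [ 60.1 188.4 195.5]
swc [0.4647 0.0728 0.031 ] [  2.6  14.4 185.5]
```

```bash
python3 -m jog '[[[2.5,1.6,30,0,0,0.019,1],[0,0,40,0,0,0,1],[0,0,40,0,0,0,1],[0,0,18,0,0,0,1],[0,0,0,0,0,0,1]]]' 20
python3 -m jog '[[[0,0,0,0,0,0,0.6],[0,0,0,0,0,0,0.5],[0,0,0,0,0,0,0.4],[0,0,0,0,0,0,0.4],[0,0,0,0,0,0,0.4]]]' 20
python3 -m jog '[[[0,0,0,0,0,0,0.3],[0,0,0,0,0,0,0.3],[0,0,0,0,0,0,0.3]]]' 20
```

```text
clock: 15.05
position: [0.4656, 0.0849, 0.0867]
tool_rot: [3.14, 0.003, -0.158]
force: [-0.3, -0.4, 1.4]
grip_width: 0.0854
finger_force: 0.0
clock: 15.55
position: [0.467, 0.0874, 0.0899]
tool_rot: [-3.138, -0.001, -0.155]
force: [-2.1, 9.6, 11.3]
grip_width: 0.0382
finger_force: 19.0
clock: 15.85
position: [0.467, 0.0874, 0.0899]
tool_rot: [-3.138, -0.001, -0.155]
force: [-2.7, 9.7, 10.4]
grip_width: 0.038
finger_force: 18.9
```

```bash
python3 -m jog '[[[0,0,-2,0,0,0,0.6],[0,0,0,0,0,0,1],[0,0,0,0,0,0,1],[0,0,0,0,0,0,1],[0,0,0,0,0,0,1]]]' 20
python3 - <<'E'
from h import *
o=bot.observe();print(o["position"],o["tool_rot"])
f=bot.grab_frame("wrist");g=bot.grab_frame("top")
for n,f in(("w",f),("t",g)):
 for q in("clamp","squeeze_point","fixed_pad_face","clamp_pad","stand_b"):
  for r in bot.spot_point(q,f)[:3 if q=="stand_b" else 1]: print(n,q,round(r["conf"],2),np.round(r["xyz"],4),np.round(proj(f,r["xyz"],o)))
E
```

```text
clock: 16.35
position: [0.4665, 0.0855, 0.0905]
tool_rot: [3.142, -0.0, -0.157]
force: [-0.3, 0.0, 1.4]
grip_width: 0.0859
finger_force: 0.0
[0.46646471 0.08546179 0.09050073] [ 3.14151206e+00 -4.96354356e-05 -1.57249389e-01]
w clamp 0.94 [ 0.5215  0.0413 -0.0011] [314. 131.]
w squeeze_point 0.83 [0.4608 0.0757 0.0235] [272. 254.]
t clamp 0.65 [0.5212 0.0438 0.0021] [244. 188.]
t squeeze_point 0.89 [0.4618 0.08   0.0209] [233. 206.]
t fixed_pad_face 0.78 [ 0.5814 -0.003   0.0188] [258. 169.]
t clamp_pad 0.41 [ 0.5695 -0.1156  0.0156] [292. 172.]
t stand_b 0.6 [ 0.5771 -0.0175  0.0018] [262. 171.]
t stand_b 0.54 [ 0.6937  0.0619 -0.0014] [238. 137.]
t stand_b 0.51 [ 0.6846 -0.0491 -0.0019] [271. 139.]
```

```bash
python3 -m jog '[[[0,0,0,0,0,0,0.6],[0,0,0,0,0,0,0.5],[0,0,0,0,0,0,0.4],[0,0,0,0,0,0,0.3],[0,0,0,0,0,0,0.3]]]' 20
python3 -m jog '[[[0,0,0,0,0,0,0.6],[0,0,0,0,0,0,1],[0,0,0,0,0,0,1],[0,0,0,0,0,0,1],[0,0,0,0,0,0,1]]]' 20
python3 - <<'E'
from h import *
o=bot.observe();print(o["position"],o["tool_rot"])
f=bot.grab_frame("wrist");g=bot.grab_frame("top")
for n,f in(("w",f),("t",g)):
 for q in("clamp","squeeze_point","clamp_pad","stand_b"):
  for r in bot.spot_point(q,f)[:2 if q=="stand_b" else 1]: print(n,q,round(r["conf"],2),np.round(r["xyz"],4),np.round(proj(f,r["xyz"],o)))
f=bot.grab_frame("wrist");save(f,"pics/w6.png",None,1.5)
E
```

```text
clock: 17.45
position: [0.4665, 0.0868, 0.0907]
tool_rot: [-3.139, 0.001, -0.156]
force: [-2.0, 8.0, 11.0]
grip_width: 0.037
finger_force: 18.5
clock: 17.95
position: [0.4664, 0.0855, 0.0904]
tool_rot: [3.142, 0.0, -0.157]
force: [0.1, 0.2, -0.3]
grip_width: 0.0855
finger_force: 0.0
[0.46644917 0.08548853 0.0904405 ] [ 3.14155583e+00  4.62230455e-05 -1.57298431e-01]
w clamp 0.94 [ 0.5239  0.0389 -0.0016] [318. 126.]
w squeeze_point 0.86 [0.4634 0.072  0.0199] [278. 246.]
w stand_b 0.6 [ 0.5751 -0.0237  0.0006] [430.   7.]
t clamp 0.78 [0.5268 0.0394 0.0036] [245. 186.]
t clamp_pad 0.46 [ 0.5683 -0.1098  0.0153] [290. 173.]
t stand_b 0.73 [ 0.6847 -0.0482 -0.0013] [271. 139.]
t stand_b 0.61 [ 0.5767 -0.024  -0.0022] [264. 171.]
```

View pics/w6.png

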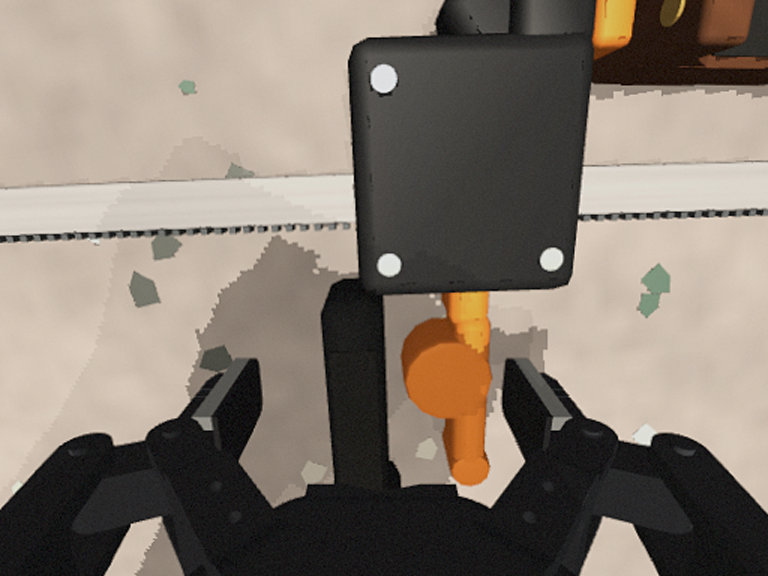

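The picture shows the swell at (446,368) between the fingers, not touching, and the bar tilted about 0.03 rad in the view. I'll correct the yaw and keep pumping.

```bash
python3 -m jog '[[[0,0,0,0,0,-0.033,1],[0,0,0,0,0,0,0.6],[0,0,0,0,0,0,0.53]]]' 20
for v in 1; do python3 -m jog '[[[0,0,0,0,0,0,0.48],[0,0,0,0,0,0,0.44]]]' 20; done
python3 -m jog '[[[0,0,0,0,0,0,0.40],[0,0,0,0,0,0,0.36],[0,0,0,0,0,0,0.3],[0,0,0,0,0,0,0.3]]]' 20
python3 - <<'E'
from h import *
o=bot.observe()
for n in("top","side"):
 f=bot.grab_frame(n)
 for q in("clamp","fixed_pad_face","clamp_pad","stand_b"):
  for r in bot.spot_point(q,f)[:3 if q=="stand_b" else 1]: print(n,q,round(r["conf"],2),np.round(r["xyz"],4),np.round(proj(f,r["xyz"],o)))
 save(f,f"pics/{n}7.png",(180,130,340,240),5)
E
```

```text
clock: 18.8
position: [0.4665, 0.085, 0.0906]
tool_rot: [3.141, -0.0, -0.125]
force: [-0.6, -4.8, 0.9]
grip_width: 0.0592
finger_force: 2.1
clock: 19.0
position: [0.4663, 0.0863, 0.0906]
tool_rot: [-3.14, 0.001, -0.124]
force: [-3.3, 4.7, 7.8]
grip_width: 0.0381
finger_force: 12.1
clock: 19.4
position: [0.4664, 0.0866, 0.0907]
tool_rot: [-3.14, 0.001, -0.124]
force: [-3.7, 5.8, 10.9]
grip_width: 0.0366
finger_force: 18.7
top clamp 0.97 [0.5293 0.0388 0.005 ] [246. 185.]
top clamp_pad 0.57 [ 0.5704 -0.1017  0.0201] [288. 172.]
top stand_b 0.73 [ 0.6959  0.064  -0.0015] [238. 137.]
top stand_b 0.57 [ 0.5731 -0.0279 -0.0012] [265. 172.]
top stand_b 0.52 [ 0.6844 -0.0465 -0.0038] [270. 139.]
side clamp 0.84 [ 0.5247  0.0417 -0.0011] [243. 189.]
side fixed_pad_face 0.95 [ 0.5848 -0.0059  0.024 ] [262. 183.]
side clamp_pad 0.54 [ 0.5723 -0.1033  0.0195] [278. 199.]
side stand_b 0.7 [ 0.6949  0.0627 -0.001 ] [269. 167.]
side stand_b 0.69 [ 0.685  -0.0501 -0.0019] [288. 181.]
side stand_b 0.55 [ 0.566  -0.0629  0.0027] [269. 197.]
```

View pics/top7.png

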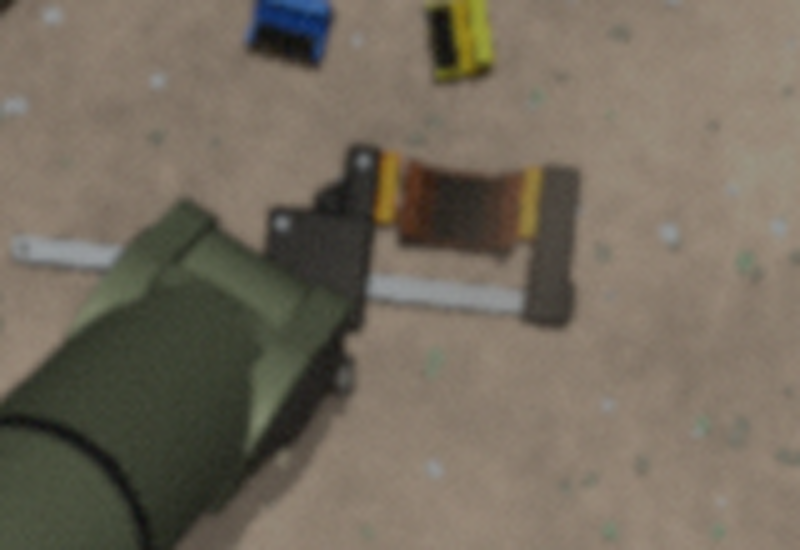

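The top crop shows the sliding pad at (530,205), a few millimetres from stand_b or just touching it, so the next stroke should seat it. The clamp crept about 3 mm, so I'll follow it and close slowly.

```bash
python3 -m jog '[[[0,0,0,0,0,0,0.6],[0,0,0,0,0,0,1],[0,0,0,0,0,0,1],[0,0,0,0,0,0,1],[3,0,0,0,0,0,1]]]' 20
python3 -m jog '[[[0,0,0,0,0,0,0.75],[0,0,0,0,0,0,0.68],[0,0,0,0,0,0,0.65],[0,0,0,0,0,0,0.62]]]' 20
python3 -m jog '[[[0,0,0,0,0,0,0.59],[0,0,0,0,0,0,0.56],[0,0,0,0,0,0,0.53]]]' 20
python3 -m jog '[[[0,0,0,0,0,0,0.50],[0,0,0,0,0,0,0.48],[0,0,0,0,0,0,0.46]]]' 20
python3 -m jog '[[[0,0,0,0,0,0,0.44],[0,0,0,0,0,0,0.42],[0,0,0,0,0,0,0.40]]]' 20
```

```text
clock: 20.4
position: [0.4693, 0.0852, 0.0905]
tool_rot: [-3.142, 0.0, -0.124]
force: [0.7, -1.0, -0.4]
grip_width: 0.0856
finger_force: 0.0
clock: 20.8
position: [0.4693, 0.0856, 0.0905]
tool_rot: [-3.141, 0.0, -0.124]
force: [-1.1, 2.3, 6.4]
grip_width: 0.0529
finger_force: 8.5
clock: 21.1
position: [0.4692, 0.086, 0.0906]
tool_rot: [-3.14, 0.001, -0.124]
force: [-3.3, 6.1, 9.3]
grip_width: 0.0457
finger_force: 13.8
clock: 21.4
position: [0.4693, 0.0863, 0.0907]
tool_rot: [-3.14, 0.001, -0.123]
force: [-3.4, 8.0, 11.3]
grip_width: 0.043
finger_force: 18.3
clock: 21.7
position: [0.4693, 0.0863, 0.0907]
tool_rot: [-3.14, 0.001, -0.123]
force: [-2.5, 7.0, 12.0]
grip_width: 0.0422
finger_force: 18.3
```

```bash
python3 -m jog '[[[0,0,0,0,0,0,0.6],[0,0,0,0,0,0,0.8],[0,0,0,0,0,0,1],[0,0,0,0,0,0,1],[0,0,0,0,0,0,1]]]' 20
python3 -m jog '[[[0,0,0,0,0,0,0.75],[0,0,0,0,0,0,0.70],[0,0,0,0,0,0,0.68],[0,0,0,0,0,0,0.66]]]' 20
python3 -m jog '[[[0,0,0,0,0,0,0.64],[0,0,0,0,0,0,0.62],[0,0,0,0,0,0,0.60]]]' 20
python3 -m jog '[[[0,0,0,0,0,0,0.57],[0,0,0,0,0,0,0.54],[0,0,0,0,0,0,0.5],[0,0,0,0,0,0,0.4]]]' 20
python3 - <<'E'
from h import *
f=bot.grab_frame("side");save(f,"pics/s8.png",(200,140,330,240),6)
f=bot.grab_frame("top");save(f,"pics/t8.png",(180,130,340,240),5)
E
```

```text
clock: 22.2
position: [0.4695, 0.0851, 0.0904]
tool_rot: [3.142, -0.0, -0.124]
force: [-0.4, 0.3, -0.1]
grip_width: 0.0853
finger_force: 0.0
clock: 22.6
position: [0.4696, 0.0849, 0.0906]
tool_rot: [3.141, -0.0, -0.125]
force: [0.2, -2.6, 3.1]
grip_width: 0.0566
finger_force: 4.1
clock: 22.9
position: [0.4698, 0.0861, 0.091]
tool_rot: [-3.14, -0.0, -0.124]
force: [-1.1, 5.6, 16.7]
grip_width: 0.0521
finger_force: 17.4
clock: 23.3
position: [0.4698, 0.0862, 0.091]
tool_rot: [-3.139, -0.0, -0.124]
force: [-1.9, 5.6, 16.7]
grip_width: 0.0518
finger_force: 17.7
```

View pics/t8.png

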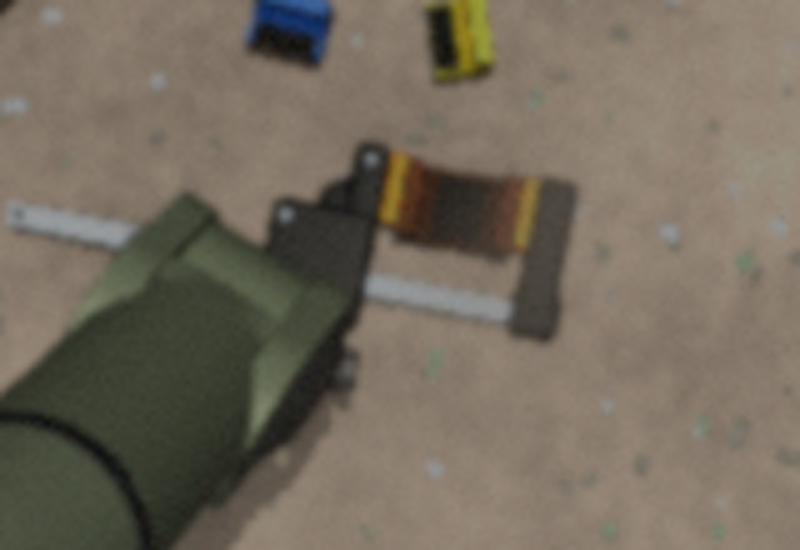

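The top crop shows the joint closed between both pads, and the fingers have stalled at 51.8 mm, well clear of the stop at 38 mm. I'll balance the sideways push and raise the grip in steps to about 24 N.

```bash
python3 -m jog '[[[0,-1,0,0,0,0,0.4],[0,0,0,0,0,0,0.4],[0,0,0,0,0,0,0.4]]]' 20
python3 -m jog '[[[0,0,0,0,0,0,0.4],[0,0,0,0,0,0,0.4],[0,0,0,0,0,0,0.4]]]' 22
python3 -m jog '[[[0,0,0,0,0,0,0.4],[0,0,0,0,0,0,0.4],[0,0,0,0,0,0,0.4]]]' 24
```

```text
clock: 23.7
position: [0.47, 0.0869, 0.091]
tool_rot: [-3.14, -0.001, -0.124]
force: [-1.0, 3.8, 15.4]
grip_width: 0.0505
finger_force: 18.3
clock: 24.0
position: [0.4701, 0.087, 0.091]
tool_rot: [-3.14, -0.001, -0.124]
force: [-0.2, 4.4, 17.3]
grip_width: 0.0501
finger_force: 19.9
clock: 24.3
position: [0.4701, 0.0872, 0.0911]
tool_rot: [-3.139, -0.001, -0.124]
force: [-2.5, 6.3, 19.3]
grip_width: 0.0494
finger_force: 21.4
```

```bash
python3 -m jog '[[[0,0,0,0,0,0,0.4],[0,0,0,0,0,0,0.4],[0,0,0,0,0,0,0.4]]]' 25.5
python3 -m jog '[[[0,0,0,0,0,0,0.4],[0,0,0,0,0,0,0.4],[0,0,0,0,0,0,0.4],[0,0,0,0,0,0,0.4],[0,0,0,0,0,0,0.4]]]' 27
python3 -m jog '[[[0,0,0,0,0,0,0.4],[0,0,0,0,0,0,0.4],[0,0,0,0,0,0,0.4],[0,0,0,0,0,0,0.4],[0,0,0,0,0,0,0.4]]]'
python3 - <<'E'
from h import *
f=bot.grab_frame("side");save(f,"pics/s9.png",(220,150,320,225),8)
E
```

```text
clock: 24.6
position: [0.4702, 0.0874, 0.0912]
tool_rot: [-3.139, -0.001, -0.124]
force: [-1.1, 6.9, 20.7]
grip_width: 0.0491
finger_force: 22.6
clock: 25.1
position: [0.4702, 0.0876, 0.0912]
tool_rot: [-3.139, -0.001, -0.124]
force: [-1.7, 7.8, 21.5]
grip_width: 0.0485
finger_force: 23.7
clock: 25.6
position: [0.4702, 0.0876, 0.0912]
tool_rot: [-3.139, -0.001, -0.124]
force: [-2.7, 8.3, 23.2]
grip_width: 0.0485
finger_force: 23.7
```

View pics/s9.png

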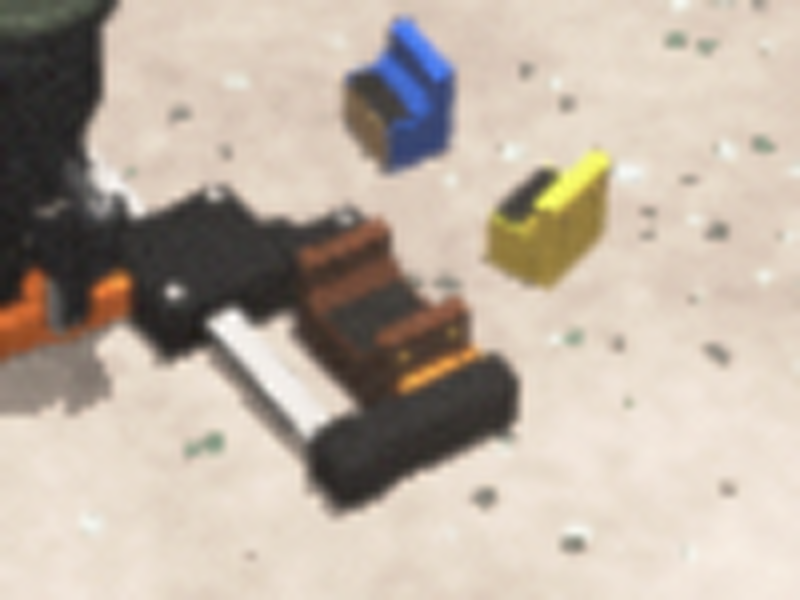

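The side crop shows the joint shut with its ends flush, both halves upright between the pads, and the fingers on the trigger. The grip is steady at 23.7 N, which should put about 26 N on the joint, so I'm handing in.

```bash
python3 -c "
from workcell import bot
print(bot.job_done())"
```

```text
the job is handed in; nothing more can be done
None
```

The job is handed in with no verdict returned: stand_b sits against its mate, the jaw was drawn shut by the trigger only, and the fingers still squeeze at 23.7 N, which by the given relation is about 26 N (±4) on the joint, not measured directly.

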